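# Find the pump with too much end float and swap it

## Task

One of the three coolant pumps in the black kit tray is faulty: its shaft has clearly more end float than the others. First draw each of the three shafts gently out to its stop and leave it out, without dragging the pump along; then put the faulty pump upright and wholly inside the grey returns tray, seat the block-shaped spare from the teal stock tray in the empty nest with its shaft the same way as the others, push that shaft fully in and draw it out to its stop in the same manner. Leave the sound pumps, the round pump and everything else where they are.

Things in the scene. Friction and masses are not known exactly. Their poses are not given: they have to be found in the camera images.
- kit: black kit tray, fixed, 180 x 252 mm, floor 8 mm thick, three nests; origin under the middle nest's centre, the others at y = +84 and -84 mm; +x points away from the shaft side. A nest has a 20 mm high stop behind the housing and 12 mm corner guides over 14 mm of its sides, 2.5 mm play each; sides' middle free for fingers, shaft end open: a pull of a few newtons drags the pump out
- stock: teal stock tray, fixed, 180 x 168 mm, same axes, two nests of the same make as the kit tray's; origin on the table midway between its nests, which are 84 mm apart along y. It holds the sound spare pump and one round-barrelled pump of another model, in either order
- returns: grey open returns tray, fixed, 220 (x) x 160 (y) mm outside, walls 25 mm high and 5 mm thick, floor 5 mm thick; origin under its centre
- pump_a_mid (a point): a pump of the kit: aluminium block housing 80 (x) x 40 (y) x 52 mm (z) with a steel shaft out of its -x end, mass 0.6 to 0.85 kg; the point is the middle of the housing, 26 mm above its underside. The three kit pumps look the same, lie in any order, and one of them is faulty.
- pump_a_hub (a point): centre of the round steel coupling hub on that pump's shaft: 32 mm diameter, 16 mm thick along the shaft. The shaft is level, along the pump's x, 4 mm higher than the housing's middle; the hub's centre is 66 mm from that towards -x when the shaft is fully in (18 mm gap between hub and housing). The shaft slides with under 1 N of friction and stays where left
- pump_a_shaft (a joint): how far that pump's shaft is drawn out (m): 0 at its inner stop; the outer stop is at about 5 mm in a sound pump, about 15 mm in the faulty one
- pump_b_mid (a point): a pump of the kit: aluminium block housing 80 (x) x 40 (y) x 52 mm (z) with a steel shaft out of its -x end, mass 0.6 to 0.85 kg; the point is the middle of the housing, 26 mm above its underside. The three kit pumps look the same, lie in any order, and one of them is faulty.
- pump_b_hub (a point): centre of the round steel coupling hub on that pump's shaft: 32 mm diameter, 16 mm thick along the shaft. The shaft is level, along the pump's x, 4 mm higher than the housing's middle; the hub's centre is 66 mm from that towards -x when the shaft is fully in (18 mm gap between hub and housing). The shaft slides with under 1 N of friction and stays where left
- pump_b_shaft (a joint): how far that pump's shaft is drawn out (m): 0 at its inner stop; the outer stop is at about 5 mm in a sound pump, about 15 mm in the faulty one
- pump_c_mid (a point): a pump of the kit: aluminium block housing 80 (x) x 40 (y) x 52 mm (z) with a steel shaft out of its -x end, mass 0.6 to 0.85 kg; the point is the middle of the housing, 26 mm above its underside. The three kit pumps look the same, lie in any order, and one of them is faulty.
- pump_c_hub (a point): centre of the round steel coupling hub on that pump's shaft: 32 mm diameter, 16 mm thick along the shaft. The shaft is level, along the pump's x, 4 mm higher than the housing's middle; the hub's centre is 66 mm from that towards -x when the shaft is fully in (18 mm gap between hub and housing). The shaft slides with under 1 N of friction and stays where left
- pump_c_shaft (a joint): how far that pump's shaft is drawn out (m): 0 at its inner stop; the outer stop is at about 5 mm in a sound pump, about 15 mm in the faulty one
- pump_s_mid (a point): the sound spare pump in the stock tray, of the same model: aluminium block housing 80 (x) x 40 (y) x 52 mm (z) with a steel shaft out of its -x end, mass 0.6 to 0.85 kg; the point is the middle of the housing, 26 mm above its underside.
- pump_s_hub (a point): centre of the round steel coupling hub on that pump's shaft: 32 mm diameter, 16 mm thick along the shaft. The shaft is level, along the pump's x, 4 mm higher than the housing's middle; the hub's centre is 66 mm from that towards -x when the shaft is fully in (18 mm gap between hub and housing). The shaft slides with under 1 N of friction and stays where left
- pump_s_shaft (a joint): how far that pump's shaft is drawn out (m): 0 at its inner stop; the outer stop is at about 5 mm in a sound pump, about 15 mm in the faulty one
- round_pump: round-barrelled pump of another model beside the spare, 80 mm long on a flat foot: leave alone; origin under its middle
- screwdriver: screwdriver, 190 mm, lying near the robot: a bystander; origin at its underside
- spanner: spanner, 170 mm, lying beyond the kit tray: a bystander; origin at its underside
- spray: spray can, 150 mm high: a bystander; origin at its underside
- carton: small cardboard carton, 100 x 80 x 60 mm: a bystander; origin at its underside
- busbars: stack of two copper busbars, 160 mm: a bystander; origin at its underside
- cup: grey plastic cup, 70 mm high: a bystander; origin at its underside

How it is judged (in metres and radians):
On the way, in this order (a step that is already met when the one before it is completed fails the run):
1. all three shafts of the kit's pumps are drawn out to their stops, no pump dragged along by more than 15 mm (value of joint each of pump_a_shaft, pump_b_shaft above 0.004 m and value of joint pump_c_shaft above 0.0135 m and distance of each of pump_a_mid, pump_b_mid, pump_c_mid from where it was at the start of the episode below 0.015 m), for 0.2 s.
2. the spare is seated in the kit and its shaft is pushed in to its inner stop (x of pump_s_mid in the frame of kit between -0.015 and 0.006 m and z of pump_s_mid in the frame of kit between 0.03 and 0.038 m and (y of pump_s_mid in the frame of kit between 0.078 and 0.09 m or y of pump_s_mid in the frame of kit between -0.006 and 0.006 m or y of pump_s_mid in the frame of kit between -0.09 and -0.078 m) and angle between the x axis of pump_s_mid and the x axis of kit, either way round below 0.1 rad and angle between pump_s_mid's own z axis and vertical below 0.1 rad and x of pump_s_hub in the frame of kit below -0.03 m and value of joint pump_s_shaft below 0.001 m), for 0.1 s.
At the end, for the whole second after the job is handed in: faulty pump upright, at rest on the floor of the returns tray, housing middle and hub within it; spare in the freed nest (6 mm, 15 towards the shaft side; flat; 0.1 rad), shaft as the others; sound pumps within 15 mm of their start; all three kit shafts out 1 mm of their stops (distance of each of pump_a_mid, pump_b_mid from where it was at the start of the episode below 0.015 m and angle between each of pump_a_mid, pump_b_mid, pump_s_mid's own z axis and vertical below 0.1 rad and value of joint each of pump_a_shaft, pump_b_shaft, pump_s_shaft above 0.004 m and x of pump_s_mid in the frame of kit between -0.015 and 0.006 m and z of pump_s_mid in the frame of kit between 0.03 and 0.038 m and (y of pump_s_mid in the frame of kit between 0.078 and 0.09 m or y of pump_s_mid in the frame of kit between -0.006 and 0.006 m or y of pump_s_mid in the frame of kit between -0.09 and -0.078 m) and angle between the x axis of pump_s_mid and the x axis of kit, either way round below 0.1 rad and x of pump_s_hub in the frame of kit below -0.03 m and x of pump_c_mid in the frame of returns between -0.105 and 0.105 m and y of pump_c_mid in the frame of returns between -0.075 and 0.075 m and x of pump_c_hub in the frame of returns between -0.105 and 0.105 m and y of pump_c_hub in the frame of returns between -0.075 and 0.075 m and height (world z) of pump_c_mid below 0.035 m and angle between pump_c_mid's own z axis and vertical below 0.12 rad and linear speed of each of pump_c, pump_s below 0.02 m/s); the robot touches nothing.
It fails at once if the round pump or a bystander is moved by more than 25 mm (distance of any of round_pump, screwdriver, spanner, spray, carton, busbars, cup from where it was at the start of the episode above 0.025 m).
It also fails if it takes over 72 s, if anything falls off the work surface, if the arm or the gripper's body presses on something with over 40 N, if the wrist force passes 120 N, or if a joint passes its speed limit or range.

## Robot

A 6-joint arm with a two-finger parallel gripper is mounted at the origin on the work surface. World frame = base frame: x ahead of the robot, y to its left, z up, the work surface at z = 0. Lengths are in mm, angles in degrees, forces in N, time in s.
With the tool pointing down it reaches from about 300 to 850 mm from the base axis. Payload 4.2 kg.
Tool frame: the origin (TCP) lies between the finger pads; the fingertips stand 22 mm ahead of it and the grasp point (between the pads) lies 3 mm ahead of it (env.finger_overhang is the distance from the TCP to the fingertips, in mm); z points along the fingers, y is the line along which they close (so a half turn about z gives the same grasp; the last joint's range is limited). The gripper opens to 91 mm and grips with 3 to 60 N. Pads are 32 mm wide; open, the fingers measure 118 mm over their backs; the gripper's body (76 mm by 178 mm) begins 60 mm behind the grasp point.
Start: joints at [74.828, 18.312, 89.639, -0, 72.044, -1.146], TCP at [139.359, 557.871, 235.976] pointing down, gripper open.
Joint ranges: [-177.97, 177.97], [-48.28, 115.42], [12.27, 149.76], [-77.06, 257.06], [2.81, 150.46], [-146.56, 146.56]. Speed limits (degrees/s): [147.25, 147.25, 180, 180, 180, 180].

## Interface

Orientations are given as [roll, pitch, yaw] about the fixed x, y, z axes, in that order (R = Rz(yaw) Ry(pitch) Rx(roll)).
In Python, from workcell import state, cams, ticket, look_for, outline_of, env gives the robot as it stands.
- The arm moves only by the tool servo_tool, never from a script. Its argument "steps" is a list of rows, each a list of 3 entries, a list of its own where there are three numbers: the closure in counts, from 0 (fully open) to 255 (shut), then the shift along the tool's x, y, z in mm, then the turn, a rotation vector about the tool's x, y, z in rad. A call has exactly 10 rows; each row shifts and turns the commanded pose from where the row before left it, along the tool's axes as they then stand; what a row does not reach is not made up. A row lasts 1/10 s, in which the tool goes at most 50 mm and 8.59 degrees, less where a joint would pass 70% of its speed; a pose out of reach is approached as far as the arm can. A call with a gripper value outside its range is refused whole. The fingers move at their own pace and stop on an object; "squeeze" is the grip in N (left out, the last holds). Time passes only in rows, so rows that do not move let the fingers close, or fill a call up. It gives the time, the measured TCP pose, the force, the opening and the grip force at its end, in the units of the state.
- state(): the state, without advancing time (a new reading comes with each control period).
- cams.grab_frame(name): name is "scene" or "side" or "wrist"; returns a dict with "color" (420x560x3 uint8, red, green, blue), "z_map" (420x560 float32, mm along the optical axis (not along the pixel's ray), 0 where there is no reading), "fovy" (degrees; the focal length in pixels is half the picture's height over the tangent of half this angle, whatever the lens; pixels are square), "cx", "cy" (the principal point, pixels), "eye" and "rotation" of the camera in the world; the wrist camera has in their place "tool_from_camera" (4x4, takes a point from camera to tool coordinates, whose origin is the TCP and whose axes are the flange's). Camera axes: x right, y up, looking along -z (the intrinsics and any distortion apply to the point x, -y, -z); pixel columns grow to the right and rows downward; lengths in mm; the calibration is good to about 2 mm. A picture is of the moment at which its call begins: read the wrist's pose just before it.
- ticket.job_done(): hands the job in; it is judged then, once.
Trained networks look in a picture, given as the dict that the camera call returned (one of the last four; its "shot" number tells which), for a name from the list of things; names that differ only in an ending like _2 or _b are one class to them, and where a whole thing is asked for, a point or a joint stands for the part that bears it (a point fixed in the world has none). Each returns a list of dicts, best first, with "confidence" (0 to 1); they miss things now and then, are a little off and sometimes report something else, mostly with a low value. They report only what shows in the picture. A call takes as long as a camera call.
- look_for(picture, thing): "at" ([column, row] in pixels, amid what is visible of it).
- outline_of(picture, thing): "pixels" (420x560 bool, what is visible of it) and "at" ([column, row] in pixels, amid what is visible of it).
The state is a dict: "time_s": time; "qpos": joint angles; "qvel": joint speeds; "effort": joint torques, N m; "ee_pos": TCP position; "ee_rot": TCP orientation; "force": force on the tool from outside, world axes, zero at the start; "torque": the same for the moment, N m; "gripper_width": finger opening in mm; "gripper_force": force on a finger pad.
Only numpy, scipy, OpenCV 4.12 (cv2) and the standard library are available. Lean on these libraries where they do the work, as an engineer would, in place of code of your own. Each camera call takes 0.05 s, during which the arm holds its last target. There are 200 camera calls.

## Working session

There is one attempt and no reset: what is moved stays moved. The work goes in short steps, Python scripts to look and compute and a tool call to move; the robot and the scene stay as the last step left them, time stands still between calls to the robot, and variables do not carry over. Pictures are saved under pics/ and viewed, at most 10 in all, crops included, and the job is handed in when it is done.

Besides the shell and the picture viewer there is one more tool, called after "Request:" as name([rows], argument=value, ...), one row to a line, values as JSON. servo_tool: Moves the arm, as the interface text tells. Its arguments: {"type":"object","properties":{"steps":{"type":"array","items":{"type":"array"}},"squeeze":{"type":"number"}},"required":["steps"]}

```bash
mkdir -p pics; ls
cat > h.py <<'E'
import numpy as np, cv2
from workcell import state, cams, ticket, look_for, outline_of, env
def cloud(f):
    h,w=f["z_map"].shape; fl=h/2/np.tan(np.radians(f["fovy"])/2)
    u,v=np.meshgrid(np.arange(w),np.arange(h)); z=f["z_map"]
    P=np.stack([(u-f["cx"])/fl*z,-(v-f["cy"])/fl*z,-z],-1)
    return P@np.array(f["rotation"]).T+np.array(f["eye"])
def save(f,n): cv2.imwrite("pics/"+n,f["color"][:,:,::-1])
E
python3 - <<'E'
from h import *
s=state(); print(s)
for n in("scene","side"):
    f=cams.grab_frame(n); save(f,n+"0.png"); print(n,{k:f[k] for k in f if k not in("color","z_map")})
    np.savez(""+n+"0.npz",P=cloud(f),c=f["color"])
    P=cloud(f)
    for t in("kit","stock","returns","pump_a_mid","pump_a_hub","pump_s_mid","round_pump","screwdriver","spanner","spray","carton","busbars","cup"):
        for d in look_for(f,t)[:5]:
            c,r=[int(round(x)) for x in d["at"]]; print(t,round(d["confidence"],2),c,r,P[r,c].round())
E
```

```text
pics
{'time_s': 0.0, 'qpos': array([ 7.48280881e+01,  1.83500848e+01,  8.97064126e+01,  3.17817784e-04,
        7.20430920e+01, -1.14616436e+00]), 'qvel': array([ 0.03696472,  0.00684265,  0.01530999,  0.11521947, -0.06647649,
        0.04077997]), 'effort': array([ 1.96137495e-03, -4.12451613e+01, -2.31972134e+01,  7.28893513e-02,
        4.58850770e-02, -1.23212476e-04]), 'ee_pos': array([139.23393759, 557.40781748, 235.1358004 ]), 'ee_rot': array([-1.79900437e+02, -2.29419266e-03,  1.65974152e+02]), 'force': array([ 0.74547074, -0.16394305,  0.86435663]), 'torque': array([-0.02818629,  0.02801189,  0.00165733]), 'gripper_force': 0.0, 'gripper_width': 91.43240798759084}
scene {'fovy': 50.11725795705603, 'cx': 277.5329825559744, 'cy': 198.20174257584273, 'eye': array([1500.11444389,  -92.5331152 , 1007.66222433]), 'rotation': array([44.57034861,  0.94319755, 86.37819746]), 'shot': 1}Traceback (most recent call last):
  File "<stdin>", line 5, in <module>
  File "h.py", line 7, in cloud
    return P@np.array(f["rotation"]).T+np.array(f["eye"])
           ~~~~~~~~~~~~~~~~~~~~~~~~~~~^~~~~~~~~~~~~~~~~~~
ValueError: operands could not be broadcast together with shapes (420,560) (3,)
```

```bash
sed -i 's/P@np.array(f\["rotation"\]).T/P@Rot.from_euler("xyz",f["rotation"],degrees=True).as_matrix().T/; s/^import numpy.*/&\nfrom scipy.spatial.transform import Rotation as Rot/' h.py
python3 - <<'E'
from h import *
for n in("scene","side"):
    f=cams.grab_frame(n); save(f,n+"0.png"); print(n,{k:f[k] for k in f if k not in("color","z_map")})
    P=cloud(f); np.savez(n+"0.npz",P=P,c=f["color"])
    for t in("kit","stock","returns","pump_a_mid","pump_a_hub","pump_s_mid","round_pump","screwdriver","spanner","spray","carton","busbars","cup"):
        for d in look_for(f,t)[:5]:
            c,r=[int(round(x)) for x in d["at"]]; print(t,round(d["confidence"],2),c,r,P[r,c].round())
E
```

```text
scene {'fovy': 50.11725795705603, 'cx': 277.5329825559744, 'cy': 198.20174257584273, 'eye': array([1500.11444389,  -92.5331152 , 1007.66222433]), 'rotation': array([44.57034861,  0.94319755, 86.37819746]), 'shot': 2}
kit 0.93 302 218 [619.  19.  24.]
kit 0.19 276 196 [552. -53.  54.]
stock 0.66 385 177 [443. 310.   4.]
returns 0.56 183 194 [ 470. -345.    4.]
pump_a_mid 0.72 306 212 [636.  28.  67.]
pump_a_hub 0.38 299 190 [473.  25.  -3.]
pump_s_mid 0.79 398 166 [453. 341.  59.]
pump_s_mid 0.53 183 195 [ 475. -345.    5.]
pump_s_mid 0.28 396 154 [382. 354.  47.]
round_pump 0.79 373 166 [446. 263.  58.]
round_pump 0.63 307 209 [619.  33.  61.]
round_pump 0.44 276 199 [550. -53.  39.]
round_pump 0.43 329 191 [532. 110.  43.]
screwdriver 0.77 280 166 [377. -30.  18.]
spanner 0.71 296 263 [769. -12.   9.]
spray 0.77 411 208 [673. 314.  99.]
spray 0.72 184 194 [ 473. -341.    7.]
spray 0.52 276 195 [544. -52.  51.]
carton 0.91 186 250 [ 739. -306.   57.]
busbars 0.84 374 260 [777. 201.  11.]
cup 0.86 133 225 [ 611. -475.   28.]
side {'fovy': 43.20394742572245, 'cx': 275.5843349000923, 'c
[... 498 characters left out ...]
_s_mid 0.67 167 154 [436. 338.  57.]
pump_s_mid 0.39 426 294 [ 657. -453.   11.]
pump_s_mid 0.27 216 250 [354. -46.  21.]
round_pump 0.7 175 171 [418. 263.  48.]
round_pump 0.53 161 156 [418. 341.  56.]
round_pump 0.51 280 212 [542. -62.  51.]
screwdriver 0.93 215 248 [354. -41.  24.]
screwdriver 0.44 175 174 [416. 262.  39.]
spanner 0.82 333 181 [769. -17.   8.]
spanner 0.65 395 241 [ 685. -323.   62.]
spanner 0.52 286 147 [764. 192.  13.]
spray 0.86 229 123 [634. 302.  99.]
spray 0.7 263 212 [534.   3.   9.]
spray 0.23 298 206 [598. -67.  44.]
carton 0.98 393 243 [ 679. -324.   59.]
busbars 0.83 284 150 [755. 190.   7.]
cup 0.88 423 292 [ 652. -447.   16.]
cup 0.63 337 183 [768. -35.  13.]
```

View pics/scene0.png

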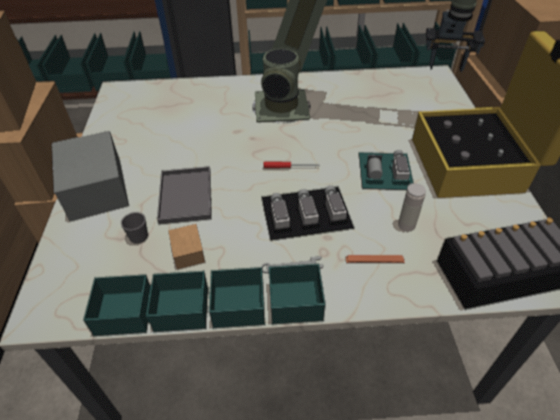

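View pics/side0.png

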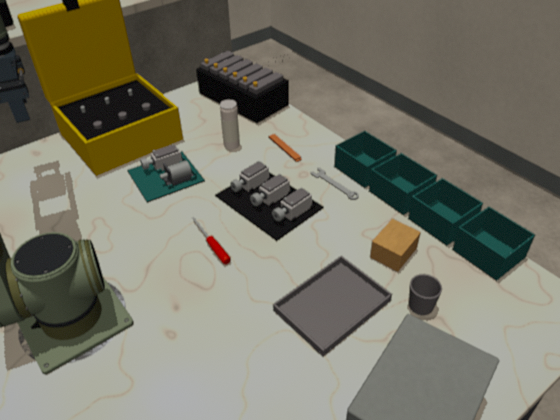

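Run:
```python
from h import *
def rect(xy):
    r=cv2.minAreaRect(xy.astype(np.float32)); return np.round(r[0],1),np.round(r[1],1),round(r[2],1)
for n in("scene","side"):
    d=np.load(n+"0.npz"); P=d["P"]; hsv=cv2.cvtColor(d["c"],cv2.COLOR_RGB2HSV)
    x,y,z=P[...,0],P[...,1],P[...,2]; H,S,V=[hsv[...,i].astype(int) for i in range(3)]
    box=lambda a,b,c,e:(x>a)&(x<b)&(y>c)&(y<e)
    print(n,"table z",np.median(z[box(300,700,120,180)&(z<30)]))
    for nm,m in(("kit",box(440,700,-150,180)&(z<80)&(V<60)),("stock",box(320,560,200,420)&(z<70)&(H>75)&(H<105)&(S>90)),("ret",box(330,600,-450,-230)&(z<45)&(z>-10)&(V<135)&(S<60))):
        m=cv2.morphologyEx(m.astype(np.uint8),cv2.MORPH_OPEN,np.ones((3,3)))
        k,l,st,_=cv2.connectedComponentsWithStats(m); i=1+np.argmax(st[1:,4]); q=l==i
        print(nm,q.sum(),rect(P[q][:,:2]),"z",np.percentile(z[q],[5,50,95]).round(1))
    m=box(460,680,-130,180)&(z>48)&(z<75); k,l,st,c=cv2.connectedComponentsWithStats(m.astype(np.uint8))
    for i in range(1,k):
        if st[i,4]>40: q=l==i; print("pump",st[i,4],rect(P[q][:,:2]),np.percentile(z[q],[5,50,95]).round(1))
    m=box(330,540,220,400)&(z>48)&(z<75); k,l,st,c=cv2.connectedComponentsWithStats(m.astype(np.uint8))
    for i in range(1,k):
        if st[i,4]>40: q=l==i; print("stockpump",st[i,4],rect(P[q][:,:2]),np.percentile(z[q],[5,50,95]).round(1))
```

```text
scene table z -0.1829798566370755
kit 1987 (array([579.3,  34.9]), array([179.1, 246.1]), 5.9) z [ 5.1  8.7 26. ]
stock 672 (array([414.6, 306.3]), array([137.3, 171.9]), 83.0) z [ 4.7  8.6 20. ]
ret 2840 (array([ 464.6, -338.9]), array([255.6, 163.5]), 3.1) z [ 1.3  5.8 24.7]
pump 284 (array([598.7, 121. ]), array([82.6, 40. ]), 6.2) [49.7 59.  63.1]
pump 290 (array([602.9,  37.8]), array([86.8, 40. ]), 7.0) [50.  59.2 63.3]
pump 293 (array([613.1, -46.1]), array([85.2, 39.9]), 5.7) [50.  59.2 63.5]
stockpump 216 (array([433.5, 273.7]), array([44.8, 71.6]), 86.5) [49.6 56.7 66.3]
stockpump 225 (array([444.5, 355.1]), array([40.5, 79.3]), 84.0) [49.9 59.  63. ]
side table z 0.6646684462976964
kit 1924 (array([573. ,  31.3]), array([177.9, 251.3]), 6.2) z [ 4.4  8.2 13.1]
stock 1114 (array([407.2, 313. ]), array([167.8, 174.8]), 82.4) z [ 4.6  8.4 14. ]
ret 6371 (array([ 476.4, -338.6]), array([226.5, 163.6]), 3.7) z [ 1.9  5.9 24.5]
pump 310 (array([587.3, 120.8]), array([82.8, 43.7]), 7.4) [49.8 58.7 63. ]
pump 336 (array([598.4,  35.6]), array([86.9, 41.4]), 3.5) [49.5 58.9 62.9]
pump 365 (array([607.3, -47.4]), array([85.2, 42.6]), 5.1) [49.3 58.2 62.9]
pump 44 (array([530.8,  29.5]), array([19.5, 25.1]), 32.9) [48.1 52.1 55.5]
pump 49 (array([542.7, -54.3]), array([17.2, 26.6]), 7.8) [48.5 51.7 55.1]
stockpump 286 (array([437.5, 352.7]), array([44. , 83.5]), 86.2) [48.9 58.2 63.8]
stockpump 223 (array([429.6, 271.4]), array([49.8, 66.6]), 79.6) [49.  56.4 66. ]
```

```bash
cat >> h.py <<'E'
def plan(target,yaw,s=None):
    s=s or state(); p=np.array(s["ee_pos"]); R=Rot.from_euler("xyz",s["ee_rot"],degrees=True)
    Rt=Rot.from_euler("xyz",[180,0,yaw],degrees=True)
    print("turn(tool rad)",(R.inv()*Rt).as_rotvec().round(3)," shift after turn",(Rt.inv().apply(np.array(target)-p)).round(1), "pos",p.round(1),"rot",np.round(s["ee_rot"],2))
def wcloud():
    s=state(); f=cams.grab_frame("wrist"); T=np.array(f["tool_from_camera"])
    h,w=f["z_map"].shape; fl=h/2/np.tan(np.radians(f["fovy"])/2)
    u,v=np.meshgrid(np.arange(w),np.arange(h)); z=f["z_map"]
    P=np.stack([(u-f["cx"])/fl*z,-(v-f["cy"])/fl*z,-z],-1)@T[:3,:3].T+T[:3,3]
    P=P@Rot.from_euler("xyz",s["ee_rot"],degrees=True).as_matrix().T+s["ee_pos"]
    P[z<=0]=np.nan
    return f,P
E
python3 - <<'E'
from h import *
f=cams.grab_frame("wrist"); print(f["fovy"],f["cx"],f["cy"],np.round(f["tool_from_camera"],3)); print(env)
plan([560,35,330],186.5)
E
```

```text
65.52874277114633 275.44308232871634 208.94916386323226 [[-1.00000e-03  9.72000e-01  2.36000e-01  6.56010e+01]
 [ 1.00000e+00  1.00000e-03  0.00000e+00 -6.50000e-02]
 [-0.00000e+00  2.36000e-01 -9.72000e-01 -1.49093e+02]
 [ 0.00000e+00  0.00000e+00  0.00000e+00  1.00000e+00]]
<Robot object at 0x7f8cacfc0050>
turn(tool rad) [ 0.     0.    -0.358]  shift after turn [-358.7 -567.1  -94. ] pos [139.4 557.9 236. ] rot [179.99   0.   165.97]
```

Request:
servo_tool([
  [0,[-20,-33,2],[0,0,-0.12]],
  [0,[-24,-30,2],[0,0,-0.12]],
  [0,[-24,-30,2],[0,0,-0.118]],
  [0,[-21,-33,2],[0,0,0]],
  [0,[-21,-33,2],[0,0,0]],
  [0,[-21,-33,2],[0,0,0]],
  [0,[-21,-33,2],[0,0,0]],
  [0,[-21,-33,2],[0,0,0]],
  [0,[-21,-33,2],[0,0,0]],
  [0,[-21,-33,2],[0,0,0]],
], squeeze=10)

```text
time_s: 2.5
ee_pos: [367.7, 243.9, 216.1]
ee_rot: [180.0, 0.0, -173.5]
force: [0.6, -0.4, -0.1]
gripper_width: 91.1
gripper_force: 0.0
```

Request:
servo_tool([
  [0,[-21,-33,2],[0,0,0]],
  [0,[-21,-33,2],[0,0,0]],
  [0,[-21,-33,2],[0,0,0]],
  [0,[-21,-33,2],[0,0,0]],
  [0,[-21,-33,2],[0,0,0]],
  [0,[-21,-33,2],[0,0,0]],
  [0,[-14,-33,2],[0,0,0]],
  [0,[0,-20,2],[0,0,0]],
  [0,[0,0,0],[0,0,0]],
  [0,[0,0,0],[0,0,0]],
])

```text
time_s: 3.5
ee_pos: [534.1, 11.7, 199.9]
ee_rot: [180.0, -0.0, -173.6]
force: [-0.9, 0.1, -0.6]
gripper_width: 91.2
gripper_force: 0.0
```

Run:
```python
from h import *
plan([560,35,200],186.5)
f,P=wcloud(); save(f,"w1.png"); np.savez("w1.npz",P=P,c=f["color"])
for t in("pump_a_mid","pump_a_hub"):
    for d in look_for(f,t)[:6]:
        c,r=[int(round(x)) for x in d["at"]]; print(t,round(d["confidence"],2),c,r,P[r,c].round())
z=P[...,2]; m=(z>54)&(z<66)
k,l,st,c=cv2.connectedComponentsWithStats(m.astype(np.uint8))
for i in range(1,k):
    if st[i,4]>300: q=l==i; r=cv2.minAreaRect(P[q][:,:2].astype(np.float32)); print(st[i],np.round(r[0],1),np.round(r[1],1),r[2],np.median(z[q]))
```

```text
turn(tool rad) [ 0.001 -0.    -0.001]  shift after turn [-28.3  20.2  -0.1] pos [534.1  11.7 199.9] rot [ 1.7996e+02 -2.0000e-02 -1.7358e+02]
pump_a_mid 0.87 293 241 [568.  32.  57.]
pump_a_hub 0.94 296 203 [533.  31.  53.]
[193 240  33  19 597] [585.5 -46.1] [19.5 29.4] 5.642492294311523 60.029081731360094
[277 240  37  19 683] [576.   34.8] [18.  34.1] 7.233133792877197 60.0154218428587
[191 291  36  18 602] [636.2 -43.1] [19.1 34.1] 5.7860212326049805 60.16373647875477
[277 291  35  18 625] [627.3  40.3] [20.1 33.7] 7.909363746643066 60.16963078319267
```

View pics/w1.png

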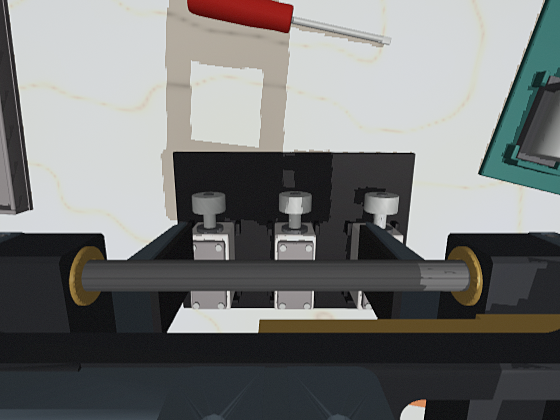

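Run:
```python
from h import *
P=np.load("w1.npz")["P"]; z=P[...,2]
a=np.radians(6.4); ex=np.array([np.cos(a),np.sin(a)]); ey=np.array([-ex[1],ex[0]])
o=np.array([601.6,37.6]); U=(P[...,:2]-o)@ex; V=(P[...,:2]-o)@ey
for y0 in(84,0,-84):
    m=(abs(V-y0)<25)&(U<-45)&(U>-95)&(z>30)&(z<58)
    t=m&(z>50); mid=m&(z>20)
    print(y0,m.sum(),"U hubtop",np.percentile(U[t],[1,50,99]).round(1),"V",np.percentile(V[m],[1,99]).round(1),"zmax",np.percentile(z[m],98).round(1))
    h=(abs(V-y0)<30)&(z>56)&(z<64)
    if h.sum(): print("  housing U",np.percentile(U[h],[1,99]).round(1),"V",np.percentile(V[h],[1,99]).round(1))
# black tray boundary via z 5..11
t=(z>5)&(z<11)&(abs(U)<160)&(abs(V)<160); r=cv2.minAreaRect(P[t][:,:2].astype(np.float32)); print(r)
for y0 in(84,0,-84):
    w=o+ex*-66+ey*y0; print(y0,"hub in world",w.round(1))
```

```text
84 820 U hubtop [-74.9 -67.6 -59.6] V [68.6 98.2] zmax 54.7
  housing U [18.8 35.2] V [66.7 75.4]
0 811 U hubtop [-75.8 -68.  -59.9] V [-14.9  15. ] zmax 54.6
  housing U [-33.9  35.2] V [-16.8  16.5]
-84 821 U hubtop [-75.1 -67.4 -59.6] V [-98.1 -68.1] zmax 54.7
  housing U [-34.4  33.8] V [-100.  -67.]
((577.319580078125, 35.03033447265625), (179.317138671875, 252.0588836669922), 6.257561206817627)
84 hub in world [526.6 113.7]
0 hub in world [536.   30.2]
-84 hub in world [545.4 -53.2]
```

Request:
servo_tool([
  [87,[-0.5,9,15],[0,0,0]],
  [87,[-0.4,9,25],[0,0,0]],
  [87,[0,0,25],[0,0,0]],
  [87,[0,0,25],[0,0,0]],
  [87,[0,0,25],[0,0,0]],
  [87,[0,0,20],[0,0,0]],
  [87,[0,0,14],[0,0,0]],
  [87,[0,0,10],[0,0,0]],
  [87,[0,0,0],[0,0,0]],
  [255,[0,0,0],[0,0,0]],
], squeeze=3)

```text
time_s: 4.65
ee_pos: [533.5, 30.1, 41.4]
ee_rot: [180.0, 0.0, -173.5]
force: [1.1, 1.1, 1.3]
gripper_width: 55.0
gripper_force: 0.0
```

Request:
servo_tool([
  [255,[0,0,0],[0,0,0]],
  [255,[0,0,0],[0,0,0]],
  [255,[0,0,0],[0,0,0]],
  [255,[0,0,0],[0,0,0]],
  [255,[2,0,0],[0,0,0]],
  [255,[2,0,0],[0,0,0]],
  [255,[2,0,0],[0,0,0]],
  [255,[2,0,0],[0,0,0]],
  [255,[0,0,0],[0,0,0]],
  [255,[0,0,0],[0,0,0]],
])

```text
time_s: 5.65
ee_pos: [525.7, 28.7, 41.2]
ee_rot: [-180.0, 0.1, -173.5]
force: [4.8, 1.0, 1.0]
gripper_width: 32.1
gripper_force: 3.0
```

Run:
```python
from h import *
s=state(); print(s["force"].round(2),s["gripper_width"],s["gripper_force"])
f,P=wcloud(); save(f,"w2.png"); plan([533,29.9,41],186.4)
z=P[...,2]; a=np.radians(6.3); ex=np.array([np.cos(a),np.sin(a)]); ey=np.array([-ex[1],ex[0]])
o=np.array([601.6,37.6]); U=(P[...,:2]-o)@ex; V=(P[...,:2]-o)@ey
for y0 in(84,0,-84):
    m=(abs(V-y0)<12)&(U<-45)&(U>-105)&(z>48)&(z<58)
    h=(abs(V-y0)<16)&(z>57)&(z<64)&(U>-60)
    for n,q in(("hub",m),("house",h)): print(y0,n,q.sum(), np.percentile(U[q],[1,99]).round(1) if q.sum() else "")
```

```text
[4.8  0.96 0.99] 32.07998736485849 3.000035583972931
turn(tool rad) [-0.     0.001  0.002]  shift after turn [-7.4  0.4  0.1] pos [525.7  28.7  41.1] rot [-1.7999e+02  6.0000e-02 -1.7351e+02]
84 hub 563 [-70.6 -59.1]
84 house 995 [-17.5  -5. ]
0 hub 729 [-70.3 -61.8]
0 house 1 [-59.6 -59.6]
-84 hub 468 [-70.2 -59. ]
-84 house 0
```

View pics/w2.png

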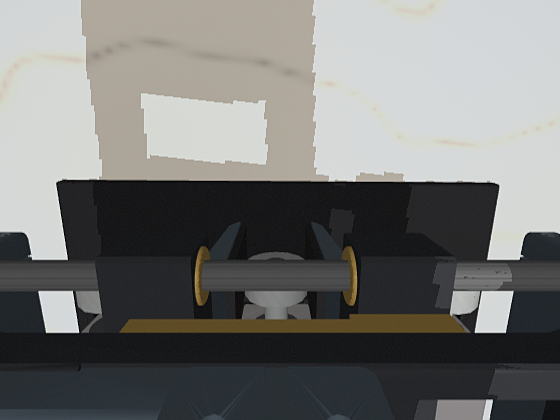

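Request:
servo_tool([
  [87,[0,0,0],[0,0,0]],
  [87,[0,0,0],[0,0,0]],
  [87,[0,0,0],[0,0,0]],
  [87,[0,0,-25],[0,0,0]],
  [87,[0,0,-25],[0,0,0]],
  [87,[-2.6,28,0],[0,0,0]],
  [87,[-2.6,28,0],[0,0,0]],
  [87,[-2.6,28,0],[0,0,0]],
  [87,[0,0,20],[0,0,0]],
  [87,[0,0,30],[0,0,0]],
])

```text
time_s: 6.7
ee_pos: [524.1, 114.1, 41.6]
ee_rot: [180.0, 0.2, -173.4]
force: [0.3, 0.2, -2.5]
gripper_width: 60.4
gripper_force: 0.0
```

Request:
servo_tool([
  [255,[0,0,0],[0,0,0]],
  [255,[0,0,0],[0,0,0]],
  [255,[0,0,0],[0,0,0]],
  [255,[0,0,0],[0,0,0]],
  [255,[0,0,0],[0,0,0]],
  [255,[2,0,0],[0,0,0]],
  [255,[2,0,0],[0,0,0]],
  [255,[2,0,0],[0,0,0]],
  [255,[2,0,0],[0,0,0]],
  [255,[0,0,0],[0,0,0]],
])

```text
time_s: 7.7
ee_pos: [516.0, 112.2, 41.2]
ee_rot: [180.0, 0.1, -173.5]
force: [4.2, 0.1, 2.3]
gripper_width: 31.6
gripper_force: 3.0
```

Request:
servo_tool([
  [87,[0,0,0],[0,0,0]],
  [87,[0,0,0],[0,0,0]],
  [87,[0,0,0],[0,0,0]],
  [87,[0,0,-25],[0,0,0]],
  [87,[0,0,-25],[0,0,0]],
  [87,[-2,-42,0],[0,0,0]],
  [87,[-2,-42,0],[0,0,0]],
  [87,[-2,-42,0],[0,0,0]],
  [87,[-2,-42,0],[0,0,0]],
  [87,[0,0,10],[0,0,0]],
])

```text
time_s: 8.7
ee_pos: [543.7, -58.0, 81.6]
ee_rot: [-179.9, 0.1, -173.8]
force: [0.5, 1.1, -0.7]
gripper_width: 60.3
gripper_force: 0.0
```

Request:
servo_tool([
  [87,[0,0,20],[0,0,0]],
  [87,[0,0,20],[0,0,0]],
  [255,[0,0,0],[0,0,0]],
  [255,[0,0,0],[0,0,0]],
  [255,[0,0,0],[0,0,0]],
  [255,[0,0,0],[0,0,0]],
  [255,[0,0,0],[0,0,0]],
  [255,[3,0,0],[0,0,0]],
  [255,[4,0,0],[0,0,0]],
  [255,[3,0,0],[0,0,0]],
])

```text
time_s: 9.7
ee_pos: [532.5, -54.8, 41.5]
ee_rot: [180.0, 0.1, -173.5]
force: [0.2, 2.1, 3.7]
gripper_width: 31.5
gripper_force: 3.0
```

Request:
servo_tool([
  [255,[0,0,0],[0,0,0]],
  [255,[2,0,0],[0,0,0]],
  [255,[2,0,0],[0,0,0]],
  [255,[2,0,0],[0,0,0]],
  [255,[1,0,0],[0,0,0]],
  [255,[0,0,0],[0,0,0]],
  [87,[0,0,0],[0,0,0]],
  [87,[0,0,0],[0,0,0]],
  [87,[0,0,0],[0,0,0]],
  [87,[0,0,-20],[0,0,0]],
])

```text
time_s: 10.7
ee_pos: [522.7, -55.5, 58.7]
ee_rot: [179.9, -0.4, -173.5]
force: [0.5, 0.4, 0.7]
gripper_width: 59.2
gripper_force: 0.0
```

Request:
servo_tool([
  [87,[0,0,-30],[0,0,0]],
  [60,[-12,6,-30],[0,0,0]],
  [60,[-20,10,-30],[0,0,0]],
  [60,[-20,10,-30],[0,0,0]],
  [60,[-20,10,-20],[0,0,0]],
  [60,[0,0,0],[0,0,0]],
  [60,[0,0,0],[0,0,0]],
  [60,[0,0,0],[0,0,0]],
  [60,[0,0,0],[0,0,0]],
  [60,[0,0,0],[0,0,0]],
])

```text
time_s: 11.7
ee_pos: [592.1, -12.3, 200.0]
ee_rot: [180.0, -0.1, -173.5]
force: [0.3, 0.4, 0.2]
gripper_width: 69.9
gripper_force: 0.0
```

```bash
cat >> h.py <<'E'
a=np.radians(6.3); ex=np.array([np.cos(a),np.sin(a)]); ey=np.array([-ex[1],ex[0]])
o=np.array([601.6,37.6])
def kitlook(P):
    z=P[...,2]; U=(P[...,:2]-o)@ex; V=(P[...,:2]-o)@ey
    for y0 in(84,0,-84):
        m=(abs(V-y0)<14)&(U<-45)&(U>-115)&(z>50)&(z<58)
        h=(abs(V-y0)<26)&(z>56.5)&(z<64)&(U>-65)&(U<60)
        for n,q in(("hub",m),("house",h)): print(y0,n,q.sum(), (np.percentile(U[q],[1,99]).round(1),np.percentile(V[q],[1,99]).round(1)) if q.sum() else "")
E
python3 - <<'E'
from h import *
plan([610.8,-45.9,100],186.3)
f,P=wcloud(); save(f,"w3.png"); kitlook(P)
E
```

```text
turn(tool rad) [ 0.    -0.002  0.003]  shift after turn [-14.9 -35.5 100. ] pos [592.1 -12.3 200. ] rot [ 1.7998e+02 -1.3000e-01 -1.7355e+02]
84 hub 426 (array([-77.4, -61.7]), array([72.7, 93.4]))
84 house 2080 (array([-33.5,  33. ]), array([66.7, 99.6]))
0 hub 409 (array([-77.3, -62.3]), array([-11.4,   9.8]))
0 house 2470 (array([-33.5,  34.9]), array([-16.9,  15.8]))
-84 hub 421 (array([-88.2, -72.7]), array([-94.7, -74.4]))
-84 house 2683 (array([-34.1,  33.8]), array([-100.1,  -66.8]))
```

View pics/w3.png

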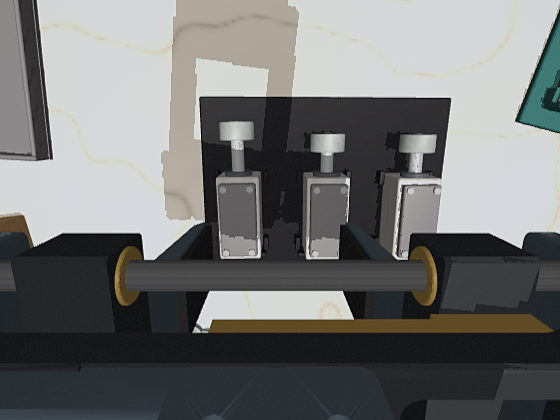

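Run:
```python
from h import *
f,P=wcloud(); np.savez("w3.npz",P=P,c=f["color"])
for name,P in(("w1",np.load("w1.npz")["P"]),("w3",P)):
    z=P[...,2]; U=(P[...,:2]-o)@ex; V=(P[...,:2]-o)@ey
    for y0 in(84,0,-84):
        # median z by U bin along shaft axis
        m=(abs(V-y0)<4)&(z>20); us=np.arange(-94,-28,1.0)
        zz=[np.median(z[m&(abs(U-u)<.75)]) if (m&(abs(U-u)<.75)).sum() else np.nan for u in us]
        print(name,y0," ".join(f"{u:.0f}:{q:.0f}" for u,q in zip(us,zz) if q==q))
```

```text
w1 84 -76:41 -75:47 -74:54 -73:53 -72:53 -71:54 -70:54 -69:53 -68:53 -67:54 -66:53 -65:54 -64:54 -63:54 -62:53 -61:54 -60:54 -57:43 -56:43 -55:44 -54:44 -53:44 -52:43 -51:43 -50:44 -49:44 -48:44 -47:44 -46:44 -45:44 -44:44 -43:45 -42:46
w1 0 -94:294 -93:287 -92:299 -91:299 -90:299 -89:300 -88:299 -87:299 -86:299 -85:299 -84:299 -83:299 -77:40 -76:43 -75:51 -74:54 -73:54 -72:54 -71:54 -70:53 -69:53 -68:53 -67:53 -66:54 -65:54 -64:54 -63:53 -62:54 -61:54 -60:53 -58:44 -57:43 -56:44 -55:44 -54:44 -53:44 -52:44 -51:44 -50:44 -49:44 -48:44 -47:44 -46:44 -45:44 -44:44 -43:47 -42:51 -41:51 -40:51 -39:51 -38:51 -37:52 -36:52 -35:52 -34:55 -33:59 -32:60 -31:60 -30:60 -29:60
w1 -84 -94:280 -93:280 -92:280 -91:280 -90:280 -89:280 -88:280 -76:40 -75:48 -74:54 -73:54 -72:54 -71:54 -70:54 -69:54 -68:54 -67:54 -66:54 -65:54 -64:53 -63:53 -62:54 -61:54 -60:54 -59:53 -57:44 -56:43 -55:44 -54:44 -53:44 -52:44 -51:44 -50:44 -49:44 -48:44 -47:44 -46:44 -45:44 -44:45 -43:48 -42:51 -41:51 -40:51 -39:51 -38:51 -37:52 -36:52 -35:52 -34:56 -33:59 -32:60 -31:60 -30:60 -29:60
w3 84 -78:42 -77:54 -76:54 -75:54 
[... 465 characters left out ...]
4 -59:44 -58:43 -57:44 -56:44 -55:44 -54:44 -53:273 -52:275 -51:281 -50:281 -49:281 -48:281 -47:281 -46:281 -45:281 -44:281 -43:281 -42:281 -41:281 -40:294 -39:292 -38:286 -37:300 -36:300 -35:300 -34:300 -33:300 -32:227 -31:205 -30:60 -29:60
w3 -84 -89:43 -88:54 -87:54 -86:54 -85:54 -84:54 -83:54 -82:53 -81:53 -80:54 -79:54 -78:54 -77:54 -76:53 -75:54 -74:54 -73:53 -72:44 -71:44 -70:44 -69:44 -68:44 -67:44 -66:43 -65:44 -64:44 -63:44 -62:44 -61:44 -60:44 -59:44 -58:44 -57:43 -56:43 -55:44 -54:43 -53:271 -52:273 -51:273 -50:273 -49:275 -48:273 -47:273 -46:274 -45:275 -44:275 -43:275 -42:275 -41:277 -40:295 -39:300 -38:304 -37:303 -36:277 -35:274 -34:272 -33:271 -32:261 -31:221 -30:218 -29:259
```

Request:
servo_tool([
  [87,[16.8,-8.9,10],[0,0,0]],
  [87,[16.8,-8.9,10],[0,0,0]],
  [87,[16.8,-8.8,10],[0,0,0]],
  [87,[16.8,-8.8,10],[0,0,0]],
  [87,[0,0,30],[0,0,0]],
  [87,[0,0,30],[0,0,0]],
  [87,[0,0,25],[0,0,0]],
  [87,[0,0,20],[0,0,0]],
  [87,[0,0,10],[0,0,0]],
  [87,[0,0,4],[0,0,0]],
])

```text
time_s: 12.8
ee_pos: [529.8, -54.6, 41.1]
ee_rot: [180.0, -0.1, -173.5]
force: [-0.1, -0.5, -0.5]
gripper_width: 60.3
gripper_force: 0.0
```

Request:
servo_tool([
  [255,[0,0,0],[0,0,0]],
  [255,[0,0,0],[0,0,0]],
  [255,[0,0,0],[0,0,0]],
  [255,[0,0,0],[0,0,0]],
  [255,[0,0,0],[0,0,0]],
  [255,[1,0,0],[0,0,0]],
  [255,[1,0,0],[0,0,0]],
  [255,[1,0,0],[0,0,0]],
  [255,[1,0,0],[0,0,0]],
  [255,[0,0,0],[0,0,0]],
])

```text
time_s: 13.8
ee_pos: [527.6, -55.2, 42.3]
ee_rot: [-180.0, 0.2, -173.5]
force: [4.6, 0.2, 0.9]
gripper_width: 31.8
gripper_force: 3.0
```

Run:
```python
from h import *
s=state(); print(s["force"].round(2),s["ee_pos"],s["gripper_width"])
f,P=wcloud(); save(f,"w4.png")
z=P[...,2]; U=(P[...,:2]-o)@ex; V=(P[...,:2]-o)@ey
for y0 in(84,0,-84):
        m=(abs(V-y0)<6)&(z>20)&(z<70); us=np.arange(-94,-28,1.0)
        zz=[np.median(z[m&(abs(U-u)<.75)]) if (m&(abs(U-u)<.75)).sum() else np.nan for u in us]
        print(y0," ".join(f"{u:.0f}:{q:.0f}" for u,q in zip(us,zz) if q==q))
```

```text
[4.56 0.23 0.86] [527.59499326 -55.17410687  42.34686944] 31.782113006488256
84 
0 -78:54 -77:54 -76:54 -75:54 -74:54 -73:54 -72:54 -71:54 -70:54 -69:54 -68:54 -67:54 -66:53 -65:54 -64:54 -63:53 -62:53 -61:53
-84 -92:39 -91:39 -90:38 -89:32 -78:55 -77:54 -76:53 -75:53 -74:53 -69:44 -68:43 -67:43 -66:43 -65:43 -64:43 -63:43 -62:43 -61:43 -60:43 -59:43 -58:43 -57:43 -56:42 -55:41 -54:40 -53:39
```

Request:
servo_tool([
  [87,[0,0,0],[0,0,0]],
  [87,[0,0,0],[0,0,0]],
  [87,[0,0,0],[0,0,0]],
  [87,[0,0,-25],[0,0,0]],
  [87,[0,0,-25],[0,0,0]],
  [87,[-5,28,0],[0,0,0]],
  [87,[-5,28,0],[0,0,0]],
  [87,[-5,28,0],[0,0,0]],
  [87,[0,0,20],[0,0,0]],
  [87,[0,0,30],[0,0,0]],
])

```text
time_s: 14.85
ee_pos: [532.5, 31.0, 42.6]
ee_rot: [-180.0, 0.2, -173.4]
force: [0.1, -1.3, -0.5]
gripper_width: 59.9
gripper_force: 0.0
```

Request:
servo_tool([
  [255,[0,0,0],[0,0,0]],
  [255,[0,0,0],[0,0,0]],
  [255,[0,0,0],[0,0,0]],
  [255,[0,0,0],[0,0,0]],
  [255,[0,0,0],[0,0,0]],
  [255,[0,0,0],[0,0,0]],
  [255,[0.5,0,0],[0,0,0]],
  [255,[0.5,0,0],[0,0,0]],
  [255,[0.5,0,0],[0,0,0]],
  [255,[0,0,0],[0,0,0]],
])

```text
time_s: 15.85
ee_pos: [531.4, 29.9, 42.3]
ee_rot: [-180.0, 0.2, -173.5]
force: [3.8, -0.8, 3.8]
gripper_width: 31.9
gripper_force: 3.0
```

Run:
```python
from h import *
s=state(); print(s["force"].round(2),s["ee_pos"],s["gripper_width"],s["gripper_force"])
```

```text
[ 3.77 -0.78  3.8 ] [531.44846165  29.89142476  42.30990217] 31.907587166630293 3.000059388577938
```

Request:
servo_tool([
  [87,[0,0,0],[0,0,0]],
  [87,[0,0,0],[0,0,0]],
  [87,[0,0,0],[0,0,0]],
  [87,[0,0,-30],[0,0,0]],
  [87,[0,0,-25],[0,0,0]],
  [87,[-23.4,-28,0],[0,0,0]],
  [87,[-23.4,-28,0],[0,0,0]],
  [87,[-23.4,-28,0],[0,0,0]],
  [87,[0,0,0],[0,0,0]],
  [87,[0,0,0],[0,0,0]],
])

```text
time_s: 16.85
ee_pos: [608.6, -45.8, 96.0]
ee_rot: [179.9, -0.2, -173.6]
force: [-0.2, -0.1, -0.1]
gripper_width: 60.3
gripper_force: 0.0
```

Run:
```python
from h import *
s=state(); print(s["force"].round(2))
plan([610.6,-45.4,37],186.3,s)
```

```text
[-0.22 -0.1  -0.13]
turn(tool rad) [ 0.001 -0.003  0.002]  shift after turn [-2.   0.2 59. ] pos [608.6 -45.8  96. ] rot [ 1.7994e+02 -1.6000e-01 -1.7358e+02]
```

Request:
servo_tool([
  [87,[-1,0,20],[0,0,0]],
  [87,[-1,0,20],[0,0,0]],
  [87,[0,0,13],[0,0,0]],
  [87,[0,0,6],[0,0,0]],
  [87,[0,0,0],[0,0,0]],
  [255,[0,0,0],[0,0,0]],
  [255,[0,0,0],[0,0,0]],
  [255,[0,0,0],[0,0,0]],
  [255,[0,0,0],[0,0,0]],
  [255,[0,0,0],[0,0,0]],
], squeeze=30)

```text
time_s: 17.85
ee_pos: [611.9, -45.4, 38.7]
ee_rot: [-180.0, 0.1, -173.5]
force: [0.2, 1.7, 3.6]
gripper_width: 39.9
gripper_force: 30.0
```

Request:
servo_tool([
  [255,[0,0,0],[0,0,0]],
  [255,[0,0,-5],[0,0,0]],
  [255,[0,0,-10],[0,0,0]],
  [255,[0,0,-15],[0,0,0]],
  [255,[0,0,-20],[0,0,0]],
  [255,[0,0,-20],[0,0,0]],
  [255,[10,-20,-10],[0,0,0]],
  [255,[16,-30,0],[0,0,0]],
  [255,[16,-30,0],[0,0,0]],
  [255,[16,-30,0],[0,0,0]],
])

```text
time_s: 18.85
ee_pos: [564.9, -162.0, 117.5]
ee_rot: [180.0, -0.1, -173.5]
force: [0.8, -0.8, -7.0]
gripper_width: 39.8
gripper_force: 30.0
```

Run:
```python
from h import *
plan([494,-337,117],183.5)
f,P=wcloud(); save(f,"w5.png"); z=P[...,2]; V=f["color"].astype(int).max(-1)
m=(z<40)&(z>-10)&(V<125)&(P[...,1]<-230)&(P[...,0]<600)
q=P[m]; r=cv2.minAreaRect(q[:,:2].astype(np.float32)); print(r,np.percentile(q[:,2],[5,50,95]))
```

```text
turn(tool rad) [ 0.001 -0.002  0.053]  shift after turn [  81.5 -170.3    0.5] pos [ 564.9 -162.   117.5] rot [ 1.7997e+02 -1.0000e-01 -1.7348e+02]
((503.19952392578125, -322.70794677734375), (159.7810516357422, 136.9287567138672), 2.3584864139556885) [ 4.64324065 19.48108066 25.75966648]
```

View pics/w5.png

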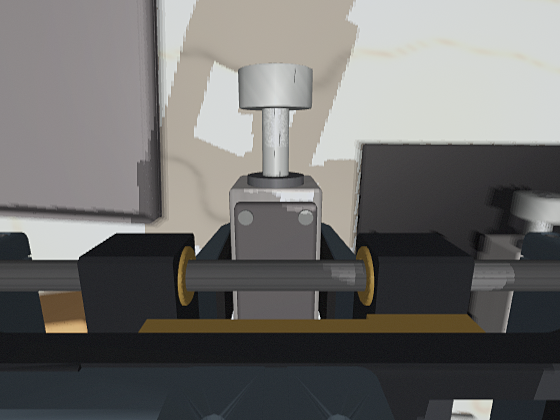

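Request:
servo_tool([
  [255,[15,-30,0],[0,0,0.053]],
  [255,[15.5,-35,0],[0,0,0]],
  [255,[15.5,-35,0],[0,0,0]],
  [255,[15.5,-35,0],[0,0,0]],
  [255,[15.5,-35,0],[0,0,0]],
  [255,[0,0,20],[0,0,0]],
  [255,[0,0,20],[0,0,0]],
  [255,[0,0,15],[0,0,0]],
  [255,[0,0,10],[0,0,0]],
  [255,[0,0,0],[0,0,0]],
])

```text
time_s: 19.9
ee_pos: [500.1, -335.3, 51.1]
ee_rot: [179.8, -0.2, -176.6]
force: [-0.7, 0.2, -6.2]
gripper_width: 39.8
gripper_force: 30.0
```

Run:
```python
from h import *
plan([498,-337,35],183.5)
f,P=wcloud(); save(f,"w6.png")
```

```text
turn(tool rad) [ 0.003 -0.003 -0.001]  shift after turn [ 2.2 -1.5 16.1] pos [ 500.1 -335.3   51.1] rot [ 179.84   -0.19 -176.55]
```

View pics/w6.png

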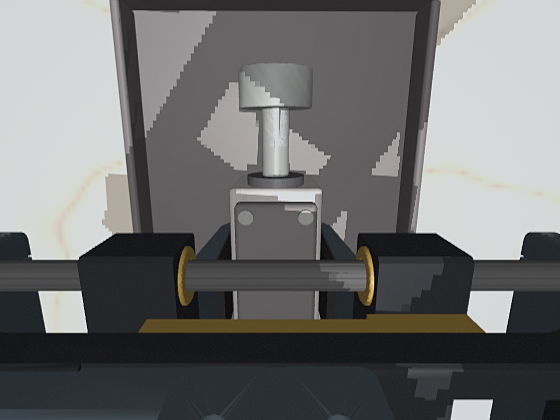

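Request:
servo_tool([
  [255,[1,0,6],[0,0,0]],
  [255,[1,0,5],[0,0,0]],
  [255,[0,0,3],[0,0,0]],
  [255,[0,0,1.5],[0,0,0]],
  [255,[0,0,0.5],[0,0,0]],
  [255,[0,0,0],[0,0,0]],
  [87,[0,0,0],[0,0,0]],
  [87,[0,0,0],[0,0,0]],
  [87,[0,0,0],[0,0,0]],
  [87,[0,0,0],[0,0,0]],
])

```text
time_s: 20.95
ee_pos: [499.7, -336.6, 37.6]
ee_rot: [-179.9, 0.1, -176.5]
force: [-0.5, 0.3, -0.4]
gripper_width: 60.3
gripper_force: 0.0
```

Request:
servo_tool([
  [87,[0,0,-20],[0,0,0]],
  [87,[0,0,-30],[0,0,0]],
  [87,[0,0,-30],[0,0,0]],
  [87,[0,0,-30],[0,0,0]],
  [87,[-10,20,-20],[0,0,0]],
  [87,[0,40,-20],[0,0,0]],
  [87,[0,40,-10],[0,0,0]],
  [87,[0,0,0],[0,0,0]],
  [87,[0,0,0],[0,0,0]],
  [87,[0,0,0],[0,0,0]],
])

```text
time_s: 21.95
ee_pos: [503.2, -236.7, 196.6]
ee_rot: [-180.0, -0.0, -176.6]
force: [1.0, -0.4, -0.3]
gripper_width: 60.0
gripper_force: 0.0
```

Run:
```python
from h import *
f=cams.grab_frame("side"); P=cloud(f); z=P[...,2]
m=(abs(P[...,0]-480)<100)&(abs(P[...,1]+338)<70)&(z>30)&(z<75)
q=P[m]; r=cv2.minAreaRect(q[:,:2].astype(np.float32)); print(r,np.percentile(q[:,2],[5,50,95,99]))
plan([445,352,200],173)
```

```text
((491.59112548828125, -336.84625244140625), (173.56753540039062, 41.876766204833984), 3.3800485134124756) [33.29279101 50.24787782 59.27765984 60.73637794]
turn(tool rad) [-0.    -0.001  0.182]  shift after turn [129.5 577.4  -3.6] pos [ 503.1 -236.8  196.4] rot [ 1.800e+02 -4.000e-02 -1.766e+02]
```

Request:
servo_tool([
  [87,[5,30,0],[0,0,0.091]],
  [87,[7,40,0],[0,0,0.091]],
  [87,[9.5,44,0],[0,0,0]],
  [87,[9.5,44,0],[0,0,0]],
  [87,[9.5,44,0],[0,0,0]],
  [87,[9.5,44,0],[0,0,0]],
  [87,[9.5,44,0],[0,0,0]],
  [87,[9.5,44,0],[0,0,0]],
  [87,[9.5,44,0],[0,0,0]],
  [87,[9.5,44,0],[0,0,0]],
])

```text
time_s: 23.0
ee_pos: [458.3, 193.5, 196.5]
ee_rot: [-180.0, -0.0, 172.9]
force: [0.8, -0.1, 0.3]
gripper_width: 60.2
gripper_force: 0.0
```

Request:
servo_tool([
  [87,[9.5,44,0],[0,0,0]],
  [87,[9.5,44,0],[0,0,0]],
  [87,[9.5,30,0],[0,0,0]],
  [87,[4,10,0],[0,0,0]],
  [87,[0,0,0],[0,0,0]],
  [87,[0,0,0],[0,0,0]],
  [87,[0,0,0],[0,0,0]],
  [87,[0,0,0],[0,0,0]],
  [87,[0,0,0],[0,0,0]],
  [87,[0,0,0],[0,0,0]],
])

```text
time_s: 24.0
ee_pos: [441.5, 323.0, 197.1]
ee_rot: [180.0, 0.0, 173.0]
force: [0.5, -0.5, 0.2]
gripper_width: 60.1
gripper_force: 0.0
```

Run:
```python
from h import *
f,P=wcloud(); save(f,"w7.png"); z=P[...,2]
for t in("pump_s_mid","pump_s_hub","round_pump"):
    for d in look_for(f,t)[:3]:
        c,r=[int(round(x)) for x in d["at"]]; print(t,round(d["confidence"],2),c,r,P[r,c].round())
m=(z>56.5)&(z<64)&(P[...,1]>310)
k,l,st,c=cv2.connectedComponentsWithStats(m.astype(np.uint8))
for i in range(1,k):
    if st[i,4]>200: q=l==i; r=cv2.minAreaRect(P[q][:,:2].astype(np.float32)); print(st[i],r)
q=P[m]; print(cv2.minAreaRect(q[:,:2].astype(np.float32)))
m=(z>50)&(z<56)&(P[...,1]>320)&(P[...,0]<400); q=P[m]; print("hub",len(q),np.median(q,0) if len(q) else"")
plan([440,354,37],173)
```

```text
pump_s_mid 0.98 311 186 [429. 356.  60.]
pump_s_mid 0.63 264 130 [375. 320.   9.]
pump_s_hub 0.67 312 124 [376. 363.  55.]
[411   0  10 232 860] ((387.2054138183594, 450.024658203125), (1.716286540031433, 192.04449462890625), 89.93534851074219)
[ 293  161   40   76 2854] ((441.1495361328125, 356.4185485839844), (34.14265060424805, 69.20354461669922), 82.81690979003906)
((383.65045166015625, 399.4059753417969), (115.0388412475586, 191.55860900878906), 85.97859954833984)
hub 880 [370.85281919 373.23392448  52.89987585]
turn(tool rad) [0. 0. 0.]  shift after turn [  5.   30.1 160. ] pos [441.3 323.5 197. ] rot [1.7999e+02 1.0000e-02 1.7302e+02]
```

View pics/w7.png

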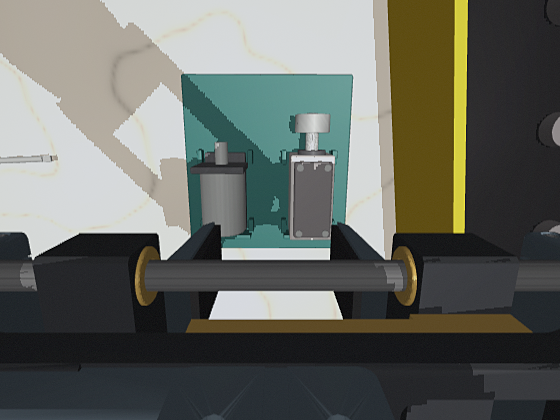

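Run:
```python
from h import *
for n in("scene","side"):
    P=np.load(n+"0.npz")["P"]; z=P[...,2]
    m=(P[...,0]>350)&(P[...,0]<530)&(P[...,1]>400)&(P[...,1]<600)&(z>20)
    for y in range(405,560,10):
        q=m&(abs(P[...,1]-y)<5)
        if q.sum()>3: print(n,y,q.sum(),np.percentile(z[q],[5,95]).round(0),P[...,0][q].min().round())
plan([441.1,356.4,37],172.8)
```

```text
scene 445 400 [ 26. 118.] 350.0
scene 455 381 [ 26. 122.] 350.0
scene 465 27 [103. 109.] 357.0
scene 475 112 [102. 108.] 350.0
scene 485 116 [102. 109.] 350.0
scene 495 112 [102. 108.] 351.0
scene 505 120 [102. 108.] 354.0
scene 515 130 [102. 115.] 350.0
scene 525 132 [103. 120.] 351.0
scene 535 99 [102. 117.] 350.0
scene 545 90 [103. 109.] 355.0
scene 555 113 [102. 108.] 357.0
side 445 574 [ 26. 118.] 350.0
side 455 1092 [ 26. 120.] 350.0
side 465 11 [ 51. 119.] 368.0
side 485 81 [103. 109.] 350.0
side 495 107 [103. 109.] 351.0
side 505 100 [103. 108.] 350.0
side 515 121 [102. 115.] 353.0
side 525 134 [103. 118.] 351.0
side 535 96 [103. 118.] 352.0
side 545 85 [103. 114.] 351.0
side 555 68 [102. 109.] 352.0
turn(tool rad) [0.    0.    0.004]  shift after turn [  4.3  32.6 160. ] pos [441.3 323.5 197. ] rot [1.7999e+02 1.0000e-02 1.7302e+02]
```

Run:
```python
from h import *
def rep(n,P):
    z=P[...,2]
    for x in range(300,600,25):
        q=(abs(P[...,0]-x)<8)&(P[...,1]>400)&(P[...,1]<475)
        f=q&(z>40)&(z<112); t=q&(z>113)&(z<130)
        print(n,x,f.sum(),np.percentile(P[...,1][f],[5,50]).round(1) if f.sum() else "","top",t.sum(),np.percentile(P[...,1][t],[3,50,97]).round(1) if t.sum() else "", np.median(z[t]).round() if t.sum() else "")
for n in("scene","side"): rep(n,np.load(n+"0.npz")["P"])
f,P=wcloud(); rep("wrist",P)
```

```text
scene 300 47 [447.3 450.6] top 13 [447.2 450.6 457. ] 119.0
scene 325 52 [448.3 450.3] top 10 [447.6 452.9 457.4] 121.0
scene 350 42 [447.6 449.9] top 11 [448.4 449.7 456.9] 120.0
scene 375 45 [447.8 449.8] top 14 [448.  451.2 456. ] 120.0
scene 400 48 [448.5 450. ] top 10 [447.5 451.5 456.6] 121.0
scene 425 52 [448.7 450.3] top 14 [448.1 453.  456.8] 119.0
scene 450 53 [448.5 450.1] top 14 [448.1 451.5 457. ] 119.0
scene 475 54 [448.1 450.2] top 15 [447.7 452.8 458.7] 119.0
scene 500 55 [448.  449.9] top 13 [449.4 452.8 456. ] 119.0
scene 525 49 [448.3 450.2] top 15 [448.9 451.  457.4] 121.0
scene 550 165 [449.2 459.7] top 32 [448.4 459.6 473.1] 119.0
scene 575 0  top 0  
side 300 110 [446.2 451.5] top 21 [446.4 451.5 458.3] 119.0
side 325 107 [446.6 450.7] top 23 [447.5 452.5 461.9] 118.0
side 350 112 [446.1 450.9] top 20 [447.6 451.5 460. ] 119.0
side 375 109 [445.8 450.7] top 17 [447.2 453.6 459.1] 120.0
side 400 103 [447.4 451.2] top 21 [446.4 451.1 457.8] 118.0
side 425 101 [446.4 451.5] top 18 [447.3 452.4 460.2] 119.0
side 450 107 [446.8 451.2] top 20 [448.2 452.9 459.7] 118.0
side 475 106 [446.  450.7] top 22 [445.1 451.7 459.8] 118.0
side 500 103 [446.7 451.6] top 16 [446.9 452.8 457.5] 119.0
side 525 97 [445.7 451.1] top 15 [445.7 452.  460.8] 118.0
side 550 40 [446.7 451.6] top 15 [449.2 458.2 473.3] 120.0
side 575 0  top 0  
wrist 300 573 [449.5 450. ] top 0  
wrist 325 1342 [449.5 450.1] top 524 [449.5 452.  457.4] 120.0
wrist 350 1245 [449.5 450.1] top 484 [449.5 452.1 457.6] 120.0
wrist 375 1160 [449.5 450.1] top 440 [449.5 452.3 457.7] 120.0
wrist 400 1081 [449.5 450.1] top 401 [449.4 452.1 457.3] 120.0
wrist 425 1004 [449.5 450.1] top 382 [449.3 452.2 457.9] 120.0
wrist 450 952 [449.4 450.1] top 342 [449.4 452.  457.4] 120.0
wrist 475 402 [449.5 450. ] top 0  
wrist 500 0  top 0  
wrist 525 0  top 0  
wrist 550 0  top 0  
wrist 575 0  top 0
```

Request:
servo_tool([
  [87,[2,10,10],[0,0,-0.003]],
  [87,[2,10.6,20],[0,0,0]],
  [87,[0,10,30],[0,0,0]],
  [87,[0,0,30],[0,0,0]],
  [87,[0,0,17],[0,0,0]],
  [87,[0,0,0],[0,0,0]],
  [87,[0,0,0],[0,0,0]],
  [87,[0,0,0],[0,0,0]],
  [87,[0,0,0],[0,0,0]],
  [87,[0,0,0],[0,0,0]],
])

```text
time_s: 25.25
ee_pos: [441.4, 354.7, 90.9]
ee_rot: [179.9, 0.1, 173.2]
force: [0.4, -0.5, 0.2]
gripper_width: 60.2
gripper_force: 0.0
```

Run:
```python
from h import *
for i in range(3): plan([441.1,354.4,40],173.3); cams.grab_frame("wrist")
```

```text
turn(tool rad) [ 0.001  0.001 -0.002]  shift after turn [ 0.3 -0.4 50.9] pos [441.4 354.7  90.9] rot [1.7992e+02 8.0000e-02 1.7319e+02]
turn(tool rad) [ 0.001  0.001 -0.002]  shift after turn [ 0.2 -0.3 50.8] pos [441.3 354.6  90.8] rot [1.7993e+02 7.0000e-02 1.7319e+02]
turn(tool rad) [ 0.001  0.001 -0.002]  shift after turn [ 0.1 -0.1 50.6] pos [441.2 354.5  90.6] rot [1.7995e+02 5.0000e-02 1.7319e+02]
```

Request:
servo_tool([
  [87,[0,0,12],[0,0,0]],
  [87,[0,0,12],[0,0,0]],
  [87,[0,0,12],[0,0,0]],
  [87,[0,0,10],[0,0,0]],
  [87,[0,0,4],[0,0,0]],
  [87,[0,0,0],[0,0,0]],
  [255,[0,0,0],[0,0,0]],
  [255,[0,0,0],[0,0,0]],
  [255,[0,0,0],[0,0,0]],
  [255,[0,0,0],[0,0,0]],
])

```text
time_s: 26.4
ee_pos: [441.5, 355.3, 40.6]
ee_rot: [179.9, 0.1, 173.2]
force: [-0.1, 2.0, 0.5]
gripper_width: 39.6
gripper_force: 30.0
```

Request:
servo_tool([
  [255,[0,0,0],[0,0,0]],
  [255,[0,0,-5],[0,0,0]],
  [255,[0,0,-10],[0,0,0]],
  [255,[0,0,-15],[0,0,0]],
  [255,[0,0,-20],[0,0,0]],
  [255,[0,0,-20],[0,0,0]],
  [255,[0,0,-20],[0,0,0]],
  [255,[0,0,-10],[0,0,0]],
  [255,[0,0,0],[0,0,0]],
  [255,[0,0,0],[0,0,0]],
])

```text
time_s: 27.4
ee_pos: [440.3, 353.6, 139.1]
ee_rot: [-179.9, -0.1, 173.2]
force: [0.1, -0.0, -6.4]
gripper_width: 40.4
gripper_force: 30.0
```

Run:
```python
from h import *
f,P=wcloud(); s=state(); plan([610.6,-45.4,130],186.3,s)
np.savez("w8.npz",P=P,c=f["color"])
# pump in tool frame: top plate
R=Rot.from_euler("xyz",s["ee_rot"],degrees=True); Q=(P.reshape(-1,3)-s["ee_pos"])@R.as_matrix(); Q=Q.reshape(P.shape)
m=(abs(Q[...,0])<120)&(abs(Q[...,1])<28)&(Q[...,2]<8)&(Q[...,2]>-40)
h=m&(Q[...,0]>48); b=m&(Q[...,0]<46)&(Q[...,2]<-18)
for q in(h,b):
    print(q.sum(),np.percentile(Q[q],[2,50,98],axis=0).round(1).tolist(), cv2.minAreaRect(Q[q][:,:2].astype(np.float32)))
```

```text
turn(tool rad) [-0.002 -0.002 -0.229]  shift after turn [-125.7 -415.3    8.7] pos [440.1 353.6 138.7] rot [-1.7987e+02 -1.2000e-01  1.7320e+02]
3468 [[49.2, -14.6, -14.6], [65.7, 0.1, -11.1], [74.9, 14.5, -1.0]] ((62.13373947143555, 0.03140449523925781), (31.40471076965332, 28.236717224121094), 89.6202163696289)
7705 [[-15.2, -23.5, -35.4], [15.8, 0.1, -20.2], [33.8, 23.3, -18.6]] ((9.060394287109375, 0.0363922119140625), (55.97066879272461, 51.67048263549805), 89.783447265625)
```

Request:
servo_tool([
  [255,[0,0,0],[0,0,-0.077]],
  [255,[0,0,0],[0,0,-0.077]],
  [255,[0,0,0],[0,0,-0.076]],
  [255,[-8,-28,0],[0,0,0]],
  [255,[-11,-38,0],[0,0,0]],
  [255,[-11,-38,0],[0,0,0]],
  [255,[-11,-38,0],[0,0,0]],
  [255,[-11,-38,0],[0,0,0]],
  [255,[-11,-38,0],[0,0,0]],
  [255,[-11,-38,0],[0,0,0]],
])

```text
time_s: 28.45
ee_pos: [542.5, 106.5, 138.6]
ee_rot: [-180.0, -0.2, -173.6]
force: [0.5, -0.2, -6.5]
gripper_width: 39.7
gripper_force: 30.0
```

Request:
servo_tool([
  [255,[-11,-38,0],[0,0,0]],
  [255,[-11,-38,0],[0,0,0]],
  [255,[-11,-38,0],[0,0,0]],
  [255,[-11,-30,0],[0,0,0]],
  [255,[-6,-15,0],[0,0,0]],
  [255,[0,0,10],[0,0,0]],
  [255,[0,0,15],[0,0,0]],
  [255,[0,0,0],[0,0,0]],
  [255,[0,0,0],[0,0,0]],
  [255,[0,0,0],[0,0,0]],
])

```text
time_s: 29.45
ee_pos: [610.4, -43.5, 115.3]
ee_rot: [180.0, 0.0, -173.6]
force: [-0.1, 0.0, -6.5]
gripper_width: 39.6
gripper_force: 30.0
```

Run:
```python
from h import *
plan([609.2,-45.7,40.5],186.35)
f,P=wcloud()
z=P[...,2]; m=(z>4.5)&(z<11)&(P[...,0]<700)&(P[...,0]>450)&(abs(P[...,1]-30)<190)&(f["color"].max(-1)<70)
U=(P[...,:2]-o)@ex; V=(P[...,:2]-o)@ey
print(m.sum(),"tray U",np.percentile(U[m],[.5,99.5]).round(1),"V",np.percentile(V[m],[.5,99.5]).round(1))
h=(abs(V)<16)&(z>50)&(z<58)&(U<-50); print("mid hub",np.percentile(U[h],[1,99]).round(1),np.percentile(V[h],[1,99]).round(1))
plan([609.2,-45.7,40.5],186.35)
```

```text
turn(tool rad) [0.    0.001 0.001]  shift after turn [ 1.4 -2.1 74.8] pos [610.4 -43.5 115.3] rot [ 1.7999e+02  3.0000e-02 -1.7357e+02]
31450 tray U [-112.4   17.7] V [-124.7  123.2]
mid hub [-77.8 -62. ] [-11.    9.8]
turn(tool rad) [-0.     0.001  0.001]  shift after turn [ 1.6 -1.9 75.1] pos [610.5 -43.6 115.6] rot [-1.8000e+02  6.0000e-02 -1.7358e+02]
```

Request:
servo_tool([
  [255,[1.5,-2.2,10],[0,0,0]],
  [255,[0,0,16],[0,0,0]],
  [255,[0,0,16],[0,0,0]],
  [255,[0,0,12],[0,0,0]],
  [255,[0,0,8],[0,0,0]],
  [255,[0,0,5],[0,0,0]],
  [255,[0,0,4],[0,0,0]],
  [255,[0,0,2],[0,0,0]],
  [255,[0,0,0],[0,0,0]],
  [255,[0,0,0],[0,0,0]],
])

```text
time_s: 30.5
ee_pos: [609.3, -46.7, 42.3]
ee_rot: [-180.0, 0.1, -173.6]
force: [0.1, 0.1, -6.4]
gripper_width: 39.9
gripper_force: 30.0
```

Run:
```python
from h import *
s=state(); print(s["force"].round(1)); plan([609.2,-45.7,40.5],186.35,s)
```

```text
[ 0.1  0.1 -6.4]
turn(tool rad) [-0.     0.001  0.   ]  shift after turn [0.  1.  1.8] pos [609.3 -46.7  42.3] rot [-1.7999e+02  5.0000e-02 -1.7363e+02]
```

Request:
servo_tool([
  [255,[0,0,1.5],[0,0,0]],
  [255,[0,0,0.7],[0,0,0]],
  [255,[0,0,0],[0,0,0]],
  [87,[0,0,0],[0,0,0]],
  [87,[0,0,0],[0,0,0]],
  [87,[0,0,0],[0,0,0]],
  [87,[0,0,-20],[0,0,0]],
  [87,[0,0,-35],[0,0,0]],
  [87,[0,0,-25],[0,0,0]],
  [87,[0,0,0],[0,0,0]],
])

```text
time_s: 31.5
ee_pos: [611.7, -46.9, 123.9]
ee_rot: [-179.9, 0.5, -173.6]
force: [0.4, 0.6, -0.1]
gripper_width: 60.4
gripper_force: 0.0
```

Request:
servo_tool([
  [87,[17,0,0],[0,0,0]],
  [87,[17,0.5,0],[0,0,0]],
  [87,[17,0,0],[0,0,0]],
  [87,[17,0,0],[0,0,0]],
  [87,[0,0,0],[0,0,0]],
  [87,[0,0,20],[0,0,0]],
  [87,[0,0,10],[0,0,0]],
  [87,[0,0,0],[0,0,0]],
  [87,[0,0,0],[0,0,0]],
  [87,[0,0,0],[0,0,0]],
])

```text
time_s: 32.5
ee_pos: [542.1, -53.7, 90.2]
ee_rot: [-180.0, 0.1, -173.6]
force: [-0.0, -0.2, -0.0]
gripper_width: 60.1
gripper_force: 0.0
```

Run:
```python
from h import *
s=state(); print(s["force"].round(1)); plan([541.0,-53.9,41],186.35,s)
f,P=wcloud(); kitlook(P); save(f,"w9.png")
```

```text
[-0.  -0.2 -0. ]
turn(tool rad) [-0.     0.001  0.   ]  shift after turn [ 1.1 -0.1 49.2] pos [542.1 -53.7  90.2] rot [-1.7999e+02  6.0000e-02 -1.7362e+02]
84 hub 77 (array([-77.7, -75.6]), array([72.8, 85.4]))
84 house 0 
0 hub 165 (array([-78.1, -75.2]), array([-11.1,   9.5]))
0 house 0 
-84 hub 872 (array([-77.1, -61.5]), array([-95.2, -74.4]))
-84 house 1304 (array([-36.5, -21.9]), array([-101.3,  -68.2]))
```

View pics/w9.png

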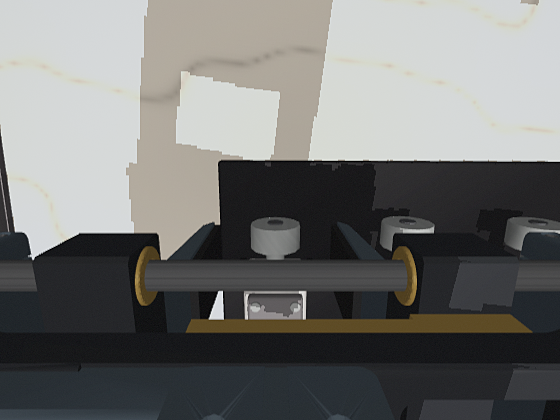

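Request:
servo_tool([
  [87,[1,-0.5,15],[0,0,0]],
  [87,[0,0,18],[0,0,0]],
  [87,[0,0,12],[0,0,0]],
  [87,[0,0,4],[0,0,0]],
  [87,[0,0,0],[0,0,0]],
  [255,[0,0,0],[0,0,0]],
  [255,[0,0,0],[0,0,0]],
  [255,[0,0,0],[0,0,0]],
  [255,[0,0,0],[0,0,0]],
  [255,[0,0,0],[0,0,0]],
], squeeze=3)

```text
time_s: 33.55
ee_pos: [540.7, -54.3, 41.1]
ee_rot: [-180.0, 0.0, -173.6]
force: [-0.3, 0.3, 1.9]
gripper_width: 32.0
gripper_force: 3.0
```

Request:
servo_tool([
  [255,[-1,0,0],[0,0,0]],
  [255,[-1,0,0],[0,0,0]],
  [255,[-1,0,0],[0,0,0]],
  [255,[-1,0,0],[0,0,0]],
  [255,[-1,0,0],[0,0,0]],
  [255,[0,0,0],[0,0,0]],
  [255,[0,0,0],[0,0,0]],
  [255,[0,0,0],[0,0,0]],
  [255,[0,0,0],[0,0,0]],
  [255,[0,0,0],[0,0,0]],
])

```text
time_s: 34.55
ee_pos: [545.5, -53.5, 40.4]
ee_rot: [180.0, 0.0, -173.6]
force: [-2.9, 0.6, -1.8]
gripper_width: 31.6
gripper_force: 3.0
```

Run:
```python
from h import *
s=state(); print(s["force"].round(1),s["ee_pos"].round(1),s["gripper_width"])
f,P=wcloud(); kitlook(P)
```

```text
[-2.9  0.6 -1.8] [545.5 -53.5  40.4] 31.621002278562724
84 hub 0 
84 house 0 
0 hub 214 (array([-78.2, -75. ]), array([-5.6,  9.9]))
0 house 1027 (array([-7.6,  5.2]), array([-7.6, 15.9]))
-84 hub 138 (array([-60.4, -57.7]), array([-93.3, -75.8]))
-84 house 112 (array([-64.5, -50. ]), array([-100.8,  -68.6]))
```

Request:
servo_tool([
  [255,[-1,0,0],[0,0,0]],
  [255,[-1,0,0],[0,0,0]],
  [255,[0,0,0],[0,0,0]],
  [255,[0,0,0],[0,0,0]],
  [255,[2,0,0],[0,0,0]],
  [255,[2,0,0],[0,0,0]],
  [255,[2,0,0],[0,0,0]],
  [255,[2,0,0],[0,0,0]],
  [255,[1,0,0],[0,0,0]],
  [255,[0,0,0],[0,0,0]],
])

```text
time_s: 35.6
ee_pos: [538.7, -54.6, 40.9]
ee_rot: [-180.0, 0.0, -173.6]
force: [1.2, -0.0, -2.8]
gripper_width: 32.0
gripper_force: 3.0
```

Run:
```python
from h import *
s=state(); print(s["force"].round(1),s["ee_pos"].round(1),s["gripper_width"])
```

```text
[ 1.2 -0.  -2.8] [538.7 -54.6  40.9] 32.002743630621495
```

Request:
servo_tool([
  [255,[1,0,0],[0,0,0]],
  [255,[1,0,0],[0,0,0]],
  [255,[0,0,0],[0,0,0]],
  [255,[0,0,0],[0,0,0]],
  [255,[0,0,0],[0,0,0]],
  [255,[0,0,0],[0,0,0]],
  [255,[0,0,0],[0,0,0]],
  [255,[0,0,0],[0,0,0]],
  [255,[0,0,0],[0,0,0]],
  [255,[0,0,0],[0,0,0]],
])

```text
time_s: 36.6
ee_pos: [536.4, -54.7, 40.7]
ee_rot: [180.0, -0.0, -173.6]
force: [1.0, -0.3, -2.6]
gripper_width: 31.7
gripper_force: 3.0
```

Run:
```python
from h import *
s=state(); print(s["force"].round(1),s["ee_pos"].round(1),s["gripper_width"])
```

```text
[ 1.  -0.3 -2.6] [536.4 -54.7  40.7] 31.65445251118436
```

Request:
servo_tool([
  [87,[0,0,0],[0,0,0]],
  [87,[0,0,0],[0,0,0]],
  [87,[0,0,-20],[0,0,0]],
  [87,[0,0,-35],[0,0,0]],
  [60,[-15,6,-35],[0,0,0]],
  [60,[-20,10,-35],[0,0,0]],
  [60,[-20,10,-35],[0,0,0]],
  [60,[-6,10,0],[0,0,0]],
  [60,[0,0,0],[0,0,0]],
  [60,[0,0,0],[0,0,0]],
])

```text
time_s: 37.6
ee_pos: [591.7, -12.2, 199.3]
ee_rot: [180.0, -0.2, -173.6]
force: [0.4, -0.4, -0.1]
gripper_width: 69.5
gripper_force: 0.0
```

Run:
```python
from h import *
plan([592,-12,200],186.35)
f,P=wcloud(); kitlook(P); save(f,"w10.png")
z=P[...,2]; U=(P[...,:2]-o)@ex; V=(P[...,:2]-o)@ey
for y0 in(84,0,-84):
    m=(abs(V-y0)<5)&(z>20)&(z<70); us=np.arange(-98,-28,1.0)
    zz=[np.median(z[m&(abs(U-u)<.75)]) if (m&(abs(U-u)<.75)).sum() else np.nan for u in us]
    print(y0," ".join(f"{u:.0f}:{q:.0f}" for u,q in zip(us,zz) if q==q))
```

```text
turn(tool rad) [ 0.    -0.003  0.001]  shift after turn [-0.4  0.2 -0.7] pos [591.7 -12.2 199.3] rot [ 179.99   -0.2  -173.6 ]
84 hub 418 (array([-77.1, -62.1]), array([72.3, 93.2]))
84 house 2060 (array([-33.3,  32.9]), array([66.7, 99.7]))
0 hub 418 (array([-77.8, -62.1]), array([-10.8,   9.9]))
0 house 2505 (array([-33.9,  35. ]), array([-16.9,  16. ]))
-84 hub 444 (array([-82.9, -45.6]), array([-94.6, -74.1]))
-84 house 2723 (array([-39.2,  29.1]), array([-101.2,  -68. ]))
84 -78:43 -77:54 -76:54 -75:54 -74:54 -73:54 -72:54 -71:53 -70:54 -69:54 -68:54 -67:54 -66:53 -65:53 -64:54 -63:54 -62:54 -61:44 -60:43 -59:43 -58:43 -57:44 -56:44 -55:44 -54:44 -53:44 -52:43 -51:44 -50:44 -49:43 -48:43 -47:43 -46:43 -45:43 -44:44 -43:45 -42:51 -41:51 -40:51 -39:50 -38:51 -37:52 -36:52 -35:52 -34:53 -33:59 -32:60 -31:60 -30:60 -29:60
0 -79:42 -78:52 -77:53 -76:54 -75:54 -74:54 -73:54 -72:54 -71:54 -70:54 -69:53 -68:54 -67:54 -66:54 -65:54 -64:54 -63:53 -62:53 -61:44 -60:44 -59:43 -58:43 -57:44 -56:44 -55:44 -54:44 -53:44 -52:44 -51:44 -50:44 -49:44 -48:44 -47:44 -46:43 -45:43 -44:44 -43:45 -42:51 -41:51 -40:51 -39:51 -38:52 -37:52 -36:52 -35:52 -34:57 -33:60 -32:60 -31:60 -30:60 -29:60
-84 -84:42 -83:53 -82:54 -81:53 -80:54 -79:54 -78:53 -77:54 -76:53 -75:54 -74:54 -73:54 -72:54 -71:54 -70:54 -69:54 -68:54 -67:44 -66:43 -65:44 -64:44 -63:43 -62:43 -61:44 -60:44 -59:44 -58:44 -57:43 -56:43 -55:44 -54:44 -53:44 -52:44 -51:44 -50:43 -49:44 -48:50 -47:51 -46:51 -45:51 -44:51 -43:52 -42:52 -41:52 -40:52 -39:58 -38:60 -37:60 -36:60 -35:60 -34:60 -33:60 -32:60 -31:60 -30:60 -29:60
```

```bash
python3 -c "
from h import *
print(ticket.job_done())"
```

```text
the job is handed in; nothing more can be done
None
```

I've handed the job in; it gave no verdict. The faulty pump came from the kit's -y nest and is upright in the returns tray. The spare is in its nest, about 5 mm towards the shaft side, within the 15 mm allowed. Its shaft was pushed in against resistance and drawn out, and the camera shows the same gap as the two sound pumps at their stops. The sound pumps have not moved.

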